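# Clamp the sharpening stone with the ratchet-handle stone holder

### The arm

A 6-joint arm with a two-finger parallel gripper is mounted at the origin on a cart in front of the work surface, level with it; the furniture and walls round the work are solid. World frame = base frame: x ahead of the robot, y to its left, z up, the work surface at z = 0. Lengths are in m, angles in rad, forces in N, time in s.
With the tool pointing down it reaches from about 0.225 to 0.875 m from the base axis. Payload 3.4 kg.
Tool frame: the origin (TCP) lies midway between the tips of the shut fingers; the grasp point (between the pads) lies 19 mm behind it; z points along the fingers, y is the line along which they close (so a half turn about z gives the same grasp; the last joint's range is limited). The gripper opens to 85 mm and grips with 20 to 120 N. Pads are 22 mm wide; open, the fingers measure 114 mm over their backs; the gripper's body (76 mm by 85 mm) begins 54 mm behind the grasp point. The pads swing forward as they close: fully open they stand 13 mm farther back than shut.
Start: joints at [1.092, 0.276, 1.505, -0, 1.361, -0.121], TCP at [0.201, 0.539, 0.231] pointing down, gripper open.
Joint ranges: [-2.89, 2.89], [-0.75, 2.08], [0.22, 2.7], [-1.18, 4.32], [0.11, 2.71], [-2.7, 2.7]. Speed limits (rad/s): [2.57, 2.57, 3.14, 3.14, 3.14, 3.14].

### API

Orientations are given as a unit quaternion [w, x, y, z].
In Python, from bench import arm, imaging, ticket gives the robot as it stands.
- The arm moves only by the tool arm_command, never from a script. Its argument "commands" is a list of rows, each a list of 3 entries, a list of its own where there are three numbers: the shift along the tool's x, y, z in m, then the turn, a rotation vector about the tool's x, y, z in degrees, then the gripper's target within -1 to 1 (fully open at 1, half-way at 0, shut at -1). A call has 1 to 20 rows; each row is the pose to reach, as a shift and turn from the pose commanded when the call began, along the tool's axes at that moment; what a row does not reach only later rows make up. A row lasts 1/8 s, in which the tool goes at most 62.5 mm and 10.7 degrees, less where a joint would pass 70% of its speed; a pose out of reach is approached as far as the arm can. A call with a gripper value outside its range is refused whole. The fingers move at their own pace and stop on an object; "force" is the grip in N (left out, the last holds). Time passes only in rows, so rows that repeat a pose let the fingers close. It gives the time, the measured TCP pose, the force and the opening at its end, in the units of the state.
- arm.observe(): the state, without advancing time (a new reading comes with each control period).
- imaging.capture(name): name is "scene" or "top" or "wrist"; returns the picture (384x512x3 uint8, red, green, blue); there is no depth.
- imaging.calibration(name): a dict with "fx", "fy", "cx", "cy" (pixels), "world_to_cam" (4x4, takes a point from world to camera coordinates); the wrist camera has in their place "mount" (4x4, takes a point from camera to tool coordinates, whose origin is the TCP and whose axes are the flange's). Camera axes: x right, y down, z forward; pixel columns grow to the right and rows downward; lengths in m; the calibration is good to about 2 mm. A picture is of the moment at which its call begins: read the wrist's pose just before it. calibration takes no time and is no camera call.
- ticket.sign_off(): hands the job in, once; it reports no verdict.
The state is a dict: "time_s": time; "q": joint angles; "qd": joint speeds; "tau": joint torques, N m; "ee_pos": TCP position; "tool_rot": TCP orientation; "ft_force": force on the tool from outside, world axes, zero at the start; "moment": the same for the moment, N m; "grip_width": finger opening in m.
Only numpy, scipy, OpenCV 4.12 (cv2) and the standard library are available. Lean on these libraries where they do the work, as an engineer would, in place of code of your own. Each camera call takes 0.05 s, during which the arm holds its last target. There are 200 camera calls.

### The job

Get the sharpening stone ready for use: the holder's ratchet is set to loosen, so flip its thumb lever over to tighten, then work the handle back and forth until the jaw has pushed the stone up against the end stop and grips it firmly, but do not overtighten it or the ash tray gets crushed. Move jaw and stone only with the ratchet handle, never by hand, leave the ratchet set to tighten, and do not disturb the chisels and the tape roll.

Things in the scene. Friction and masses are not known exactly. Their poses are not given: they have to be found in the camera images.
- clamp: stone holder fixed on the bench: wooden base plate 70 mm wide (its x), 467 mm long (its y, from -95 to +372 mm), 14 mm thick. Origin: under the plate, on the vertical axis of the ratchet handle and wheel. Along +y follow: wheel (0), jaw, gap, stone, gap, end stop.
- wheel_top (a point): centre of the top of the steel ratchet wheel (72 mm across, 18 teeth, 50 mm above the bench), on the vertical axis about which wheel and handle turn; a hub 20 mm across stands 6 mm out of it. The wheel drives the jaw by a toothed rack, 22 mm of jaw travel per radian, and is stiff: it holds up to about 28 N of clamping after the handle is let go.
- handle (a joint): swing of the handle, rad, stops at -0.5 and +0.5, growing clockwise seen from above; at q it points from the axis towards 190 degrees minus q (counter-clockwise from the holder's +x). On tighten, a swing towards + advances the jaw and one towards - clicks back idly (about 1 N at the grip); on loosen the reverse. Up to 0.4 rad of each working swing is idle until the pawl meets a tooth.
- grip_top (a point): top centre, 98 mm over the bench, of the handle's upright black grip: a plain round post 22 mm across, 115 mm from the axis, free to hold or push from 45 to 92 mm over the bench. A working push along its arc takes 5 to 6 N with the jaw running free, 1 N more when it also shoves the stone; with the stone against the stop the push climbs about 1 N per mm of grip travel.
- selector (a joint): thumb lever of the direction pawl, rad: -0.36 full loosen (near there at the start), +0.36 full tighten; grows clockwise seen from above. Friction keeps it where it is left (about 3 N at the tab). A pawl left under load drops over only when the handle is next swung towards tighten.
- lever_pin (a point): top of the lever's pin, on the handle arm 62 mm from the wheel axis, 64 mm over the bench. The lever rides on the handle, and points from this pin back over the wheel towards the axis.
- thumb_tab (a point): top centre (86 mm over the bench) of the lever's upright steel tab, 16 mm along the lever, 8 mm thick, standing free from 60 mm up, 40 mm from the pin. Its x axis runs along the lever from tab to pin; to go from loosen to tighten push the tab 28 mm sideways towards this point's +y. That presses the handle only lightly towards loosen; it hardly moves.
- jaw: sliding steel jaw, 62 mm wide, with a sprung wooden plate (25 N per mm, yields at most 3 mm). Origin: on top of the base plate; the plate's front is 29 mm from it along +y, the way it tightens. It starts 42 mm from the handle axis and can advance 70 mm.
- stone: sharpening stone in its pale ash tray, 70 mm wide (x), 222 mm long (y), 30 mm high, 0.5 to 0.8 kg, loose on the base plate, length along the holder. Origin: centre of its underside; tray ends, 8 mm high, 111 mm from it. Firmly gripped is about 25 N in the clamp (grip push 5 N over free running); 9 N over free running crushes the tray.
- end_stop: fixed steel end stop, 62 mm wide, 22 mm thick, 20 mm high, bolted to the base plate. Origin: at the bottom of the face that looks at the stone (its -y side).
- chisel_long: forged chisel with a red-dipped butt, 14x212x10 mm, lying on the bench beyond the holder; leave alone. Origin: centre of its underside
- chisel_short: forged chisel with a red-dipped butt, 11x175x10 mm, lying on the bench on the robot's side of the holder; leave alone. Origin: centre of its underside
- tape_roll: roll of yellow tape, 62 mm across, 19 mm high, lying on the bench beyond the holder; leave alone. Origin: centre of its underside

How it is judged:
By the outcome, as a careful person would: the job done as asked, in the order asked, and still so for the second after the job is handed in, with the robot touching nothing.
It also fails if it takes over 72 s, if anything falls off the work surface, if the arm or the gripper's body presses on something with over 40 N, if the wrist force passes 120 N, or if a joint passes its speed limit or range.

## Working session

There is one attempt and no reset: what is moved stays moved. The work goes in short steps, Python scripts to look and compute and a tool call to move; the robot and the scene stay as the last step left them, time stands still between calls to the robot, and variables do not carry over. Pictures are saved under pics/ and viewed, on a budget of 10 in all, crops included, one or two more only if the job needs it, and the job is handed in when it is done.

Besides the shell and the picture viewer there is one more tool, called after ">>>" as name(argument=value, ...), one argument or row to a line, values as JSON. arm_command: Moves the arm, as the interface text tells. Its arguments: {"type":"object","properties":{"commands":{"type":"array","items":{"type":"array"}},"force":{"type":"number"}},"required":["commands"]}

```bash
mkdir -p pics
python3 - <<'E'
from bench import arm, imaging
import cv2,numpy as np
s=arm.observe();print({k:np.round(v,3) for k,v in s.items()})
for n in("scene","top"):
    c=imaging.calibration(n);print(n,c)
    p=imaging.capture(n);np.save(n+".npy",p)
    cv2.imwrite(f"pics/{n}0.png",cv2.resize(p[:,:,::-1],(800,600),interpolation=cv2.INTER_CUBIC))
print(imaging.calibration("wrist"))
E
```

```text
{'time_s': np.float64(0.0), 'q': array([ 1.092,  0.277,  1.506, -0.   ,  1.361, -0.121]), 'qd': array([-0.001,  0.002, -0.   , -0.001,  0.001, -0.001]), 'tau': array([ 1.0000e-03, -4.1675e+01, -2.4580e+01,  0.0000e+00,  1.1000e-02,
       -0.0000e+00]), 'ee_pos': array([0.201, 0.538, 0.23 ]), 'tool_rot': array([-0.   ,  0.178,  0.984, -0.001]), 'ft_force': array([-0.285, -0.244,  0.775]), 'moment': array([-0.014, -0.023,  0.003]), 'grip_width': np.float64(0.085)}
scene {'fx': 431.339938148039, 'fy': 431.339938148039, 'cx': 253.11838990232008, 'cy': 191.22037631661846, 'world_to_cam': array([[ 0.827589  , -0.56111429,  0.01572257, -0.32572496],
       [-0.43297151, -0.65591614, -0.61831197,  0.42787475],
       [ 0.35725636,  0.50490076, -0.78577549,  0.59101973],
       [ 0.        ,  0.        ,  0.        ,  1.        ]])}
top {'fx': 459.5560989189108, 'fy': 459.5560989189108, 'cx': 248.7052034818886, 'cy': 200.17223134455628, 'world_to_cam': array([[-0.01199465, -0.99985608, -0.01199757,  0.23807286],
       [-0.99463449,  0.01316326, -0.10261071,  0.55879441],
       [ 0.10275387,  0.01070242, -0.99464923,  1.07504328],
       [ 0.        ,  0.        ,  0.        ,  1.        ]])}
{'fx': 297.91117238080676, 'fy': 297.91117238080676, 'cx': 251.90078613624863, 'cy': 188.1133995668403, 'mount': array([[-1.57166122e-05, -9.47296999e-01, -3.20356669e-01,
         8.27593247e-02],
       [ 9.99999858e-01, -1.85449191e-04,  4.99314880e-04,
         4.73496020e-04],
       [-5.32409373e-04, -3.20356616e-01,  9.47296867e-01,
        -1.41620870e-01],
       [ 0.00000000e+00,  0.00000000e+00,  0.00000000e+00,
         1.00000000e+00]])}
```

View pics/top0.png

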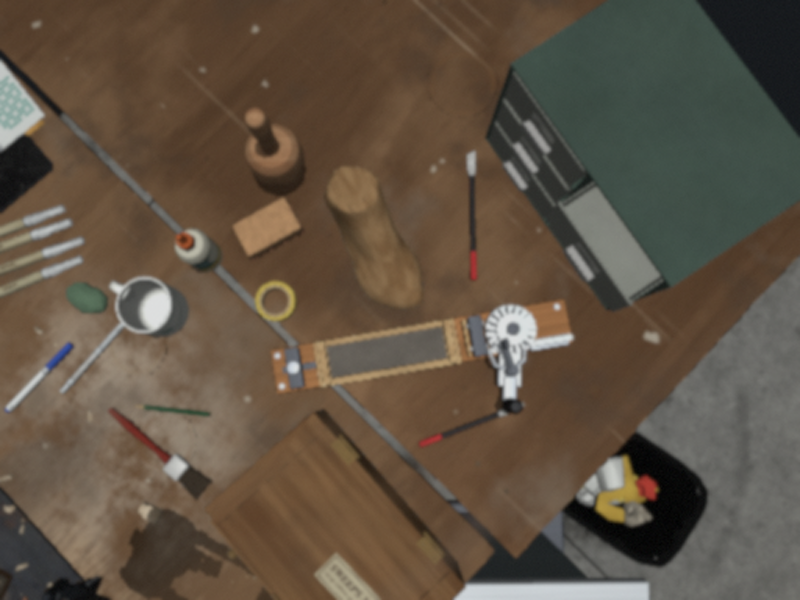

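View pics/scene0.png

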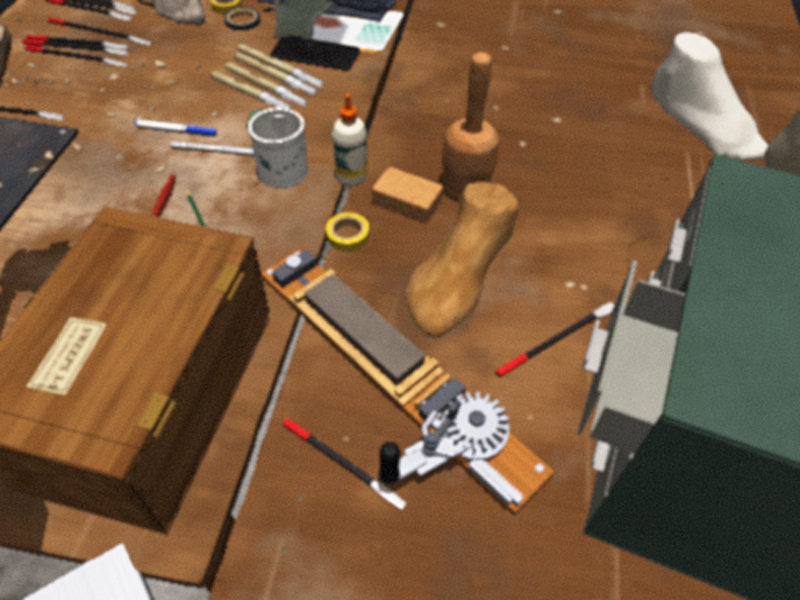

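Top: hub ≈ (512,328), grip top ≈ (513,406), base plate from (570,320) to (276,372), end stop ≈ (293,367). Scene: hub ≈ (477,418), grip top ≈ (389,447), lever around (437,420). All in 800x600 pixels. Next I compute positions.

```bash
cat > h.py <<'E'
from bench import arm, imaging
import cv2,numpy as np
from scipy.spatial.transform import Rotation as R
def tool(s):
    w,x,y,z=s["tool_rot"]; T=np.eye(4); T[:3,:3]=R.from_quat([x,y,z,w]).as_matrix(); T[:3,3]=s["ee_pos"]; return T
def ray(n,u,v,s=None):
    c=imaging.calibration(n)
    M=tool(s)@c["mount"] if n=="wrist" else np.linalg.inv(c["world_to_cam"])
    d=M[:3,:3]@[(u-c["cx"])/c["fx"],(v-c["cy"])/c["fy"],1]
    return M[:3,3],d
def onz(n,u,v,z,s=None):
    o,d=ray(n,u,v,s); return o+d*(z-o[2])/d[2]
def two(a,b):
    (o1,d1),(o2,d2)=a,b
    t=np.linalg.lstsq(np.c_[d1,-d2],o2-o1,rcond=None)[0]
    p,q=o1+d1*t[0],o2+d2*t[1]; return (p+q)/2,np.linalg.norm(p-q)
E
python3 - <<'E'
from h import *
k=.64
for n,tp,sc,z in[("hub",(512,328),(477,418),.056),("grip",(513,406),(389,447),.098)]:
    print(n,onz("top",tp[0]*k,tp[1]*k,z),onz("scene",sc[0]*k,sc[1]*k,z),two(ray("top",tp[0]*k,tp[1]*k),ray("scene",sc[0]*k,sc[1]*k)))
for nm,u,v,z in[("c1",565,303,.014),("c2",274,350,.014),("c3",277,391,.014),("stopc",293,366,.034),("jaw",476,336,.04),("stoneA",325,355,.03),("stoneB",458,340,.03)]:
    print(nm,onz("top",u*k,v*k,z))
p=np.load("top.npy")[150:290,250:400]
cv2.imwrite("pics/topc.png",cv2.resize(p[:,:,::-1],None,fx=5,fy=4.2857,interpolation=cv2.INTER_CUBIC))
p=np.load("scene.npy")[220:330,230:360]
cv2.imwrite("pics/scenec.png",cv2.resize(p[:,:,::-1],None,fx=5,fy=5,interpolation=cv2.INTER_CUBIC))
E
```

```text
hub [0.53372631 0.04632166 0.056     ] [0.53271525 0.04317099 0.056     ] (array([0.53450898, 0.04523818, 0.05086056]), np.float64(0.0008940893864219113))
grip [0.41911754 0.05495849 0.098     ] [0.41897267 0.05204788 0.098     ] (array([0.41955435, 0.0539885 , 0.09384315]), np.float64(0.001266120375286614))
c1 [ 0.57509736 -0.04407546  0.014     ]
c2 [0.50753118 0.41025489 0.014     ]
c3 [0.44402544 0.40532398 0.014     ]
stopc [0.48170499 0.37769814 0.034     ]
jaw [0.52352981 0.09864531 0.04      ]
stoneA [0.49803348 0.32921045 0.03      ]
stoneB [0.51843769 0.12521843 0.03      ]
```

```bash
cat >> h.py <<'E'
def rows(targets,yaw=None):
    """world targets (x,y,z,tool-x dir deg) -> shift in tool axes, turn deg (tool assumed near vertical)"""
    s=arm.observe(); T=tool(s)
    for x,y,z,a in targets:
        c,n=np.cos(np.radians(a)),np.sin(np.radians(a))
        Rt=np.c_[[c,n,0],[n,-c,0],[0,0,-1]]
        print([round(float(v),4) for v in T[:3,:3].T@(np.array([x,y,z])-T[:3,3])],[round(float(v),1) for v in R.from_matrix(T[:3,:3].T@Rt).as_rotvec(degrees=True)])
E
python3 - <<'E'
from h import *
rows([(.30,.35,.32,166),(.49,.06,.27,176),(.49,.055,.16,176)])
E
```

```text
[-0.1585, -0.1418, -0.0893] [-0.1, -0.0, -6.5]
[-0.438, -0.3468, -0.039] [-0.1, -0.0, -16.5]
[-0.4398, -0.3513, 0.071] [-0.1, -0.0, -16.5]
```

View pics/topc.png

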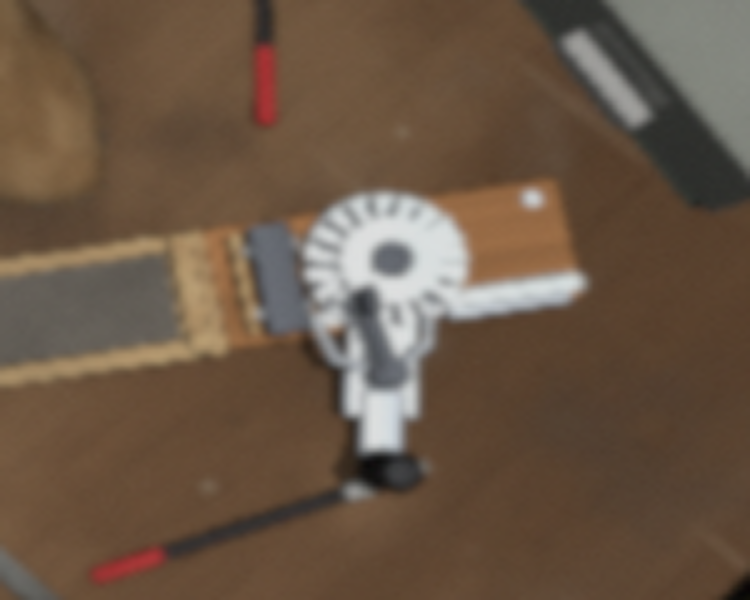

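Crop of top: hub ≈ (393,258), tab ≈ (362,300), pin ≈ (388,375), grip ≈ (398,470); the jaw plate is just short of the tray. The handle is near its + stop.

>>> arm_command(
  commands=[
    [[-0.05, -0.045, -0.05], [0, 0, -2], -1],
    [[-0.1, -0.09, -0.085], [0, 0, -4], -1],
    [[-0.158, -0.142, -0.09], [0, 0, -6.5], -1],
    [[-0.2, -0.175, -0.085], [0, 0, -9], -1],
    [[-0.25, -0.21, -0.08], [0, 0, -11], -1],
    [[-0.3, -0.245, -0.07], [0, 0, -13], -1],
    [[-0.35, -0.28, -0.06], [0, 0, -15], -1],
    [[-0.4, -0.315, -0.05], [0, 0, -16.5], -1],
    [[-0.438, -0.347, -0.02], [0, 0, -16.5], -1],
    [[-0.44, -0.351, 0.03], [0, 0, -16.5], -1],
    [[-0.44, -0.351, 0.071], [0, 0, -16.5], -1],
    [[-0.44, -0.351, 0.071], [0, 0, -16.5], -1],
    [[-0.44, -0.351, 0.071], [0, 0, -16.5], -1],
    [[-0.44, -0.351, 0.071], [0, 0, -16.5], -1],
  ],
)

```text
time_s: 1.85
ee_pos: [0.4921, 0.0562, 0.1626]
tool_rot: [0.002, 0.034, 0.999, 0.0]
ft_force: [-0.4, -0.3, -0.1]
grip_width: 0.0
```

Run:
```python
from h import *
s=arm.observe();print(s["time_s"],s["ee_pos"],s["tool_rot"],s["grip_width"])
p=imaging.capture("wrist");np.save("w1.npy",p)
import pickle;pickle.dump(s,open("w1.pkl","wb"))
cv2.imwrite("pics/w1.png",cv2.resize(p[:,:,::-1],(800,600),interpolation=cv2.INTER_CUBIC))
```

```text
1.85 [0.49211385 0.05621541 0.16257119] [2.31410107e-03 3.44498098e-02 9.99403746e-01 9.19044418e-05] 3.1327602957890024e-05
```

View pics/w1.png

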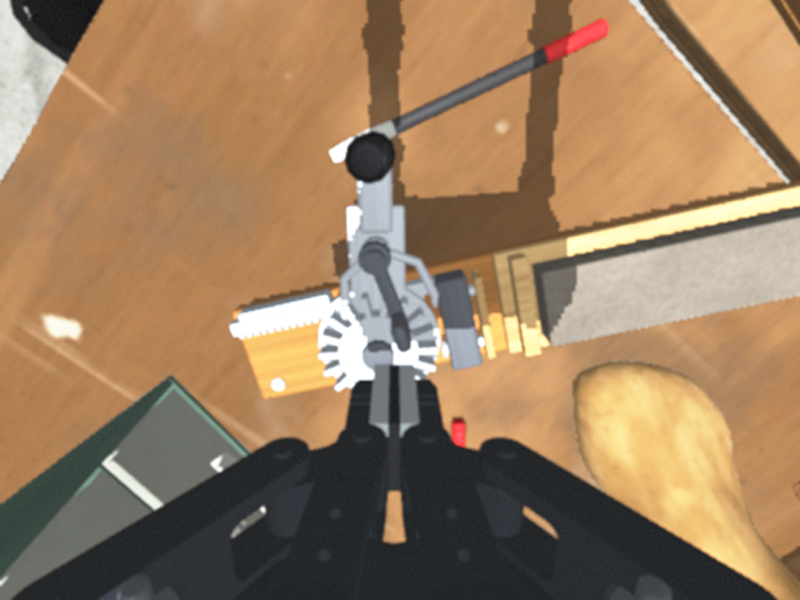

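Wrist: grip top ≈ (370,156), pin ≈ (375,254), tab top ≈ (401,333), hub ≈ (377,349).

Run:
```python
from h import *
import pickle;s=pickle.load(open("w1.pkl","rb"));k=.64
P={}
for n,u,v,z in[("grip",370,156,.098),("pin",375,254,.064),("tab",401,332,.086),("hub",377,349,.056),("plate",491,318,.03),("tray",512,300,.008),("tip",394,372,.163)]:
    P[n]=onz("wrist",u*k,v*k,z,s);print(n,P[n])
for n in("grip","pin","tab"): d=P[n]-P["hub"];print(n,np.hypot(*d[:2]),np.degrees(np.arctan2(d[1],d[0])))
print("pin-tab",np.hypot(*(P["pin"]-P["tab"])[:2]))
print("tab top view",onz("top",322.4,220,.086), "pin",onz("top",250+388/5,150+375/4.2857,.064))
```

```text
grip [0.41719739 0.05203889 0.098     ]
pin [0.46830583 0.04869798 0.064     ]
tab [0.50443471 0.05983531 0.086     ]
hub [0.52742236 0.04472293 0.056     ]
plate [0.52325663 0.11661057 0.03      ]
tray [0.52029815 0.13511146 0.008     ]
tip [0.48530669 0.05748206 0.163     ]
grip 0.11046749448066533 176.2026781741856
pin 0.05925002945970682 176.15316779020102
tab 0.027510291599528277 146.67856300920147
pin-tab 0.03780656584469679
tab top view [0.50856148 0.06378325 0.086     ] pin [0.4692881  0.04968276 0.064     ]
```

Run:
```python
from h import *
rows([(.507,.094,.15,176),(.507,.094,.067,176),(.507,.08,.067,176),(.507,.06,.067,176),(.507,.052,.067,176)])
```

```text
[-0.0124, 0.0387, 0.0125] [0.0, 0.2, 0.1]
[-0.012, 0.0387, 0.0955] [0.0, 0.2, 0.1]
[-0.013, 0.0247, 0.0955] [0.0, 0.2, 0.1]
[-0.0144, 0.0048, 0.0955] [0.0, 0.2, 0.1]
[-0.0149, -0.0032, 0.0955] [0.0, 0.2, 0.1]
```

>>> arm_command(
  commands=[
    [[-0.012, 0.039, 0.012], [0, 0, 0], -1],
    [[-0.012, 0.039, 0.06], [0, 0, 0], -1],
    [[-0.012, 0.039, 0.095], [0, 0, 0], -1],
    [[-0.012, 0.039, 0.095], [0, 0, 0], -1],
    [[-0.013, 0.03, 0.095], [0, 0, 0], -1],
    [[-0.013, 0.025, 0.095], [0, 0, 0], -1],
    [[-0.013, 0.02, 0.095], [0, 0, 0], -1],
    [[-0.013, 0.015, 0.095], [0, 0, 0], -1],
    [[-0.014, 0.01, 0.095], [0, 0, 0], -1],
    [[-0.014, 0.005, 0.095], [0, 0, 0], -1],
    [[-0.014, 0.005, 0.095], [0, 0, 0], -1],
  ],
)

```text
time_s: 3.28
ee_pos: [0.505, 0.0593, 0.0653]
tool_rot: [0.0, 0.035, 0.999, -0.0]
ft_force: [1.0, 1.1, 0.9]
grip_width: -0.0002
```

>>> arm_command(
  commands=[
    [[0, -0.003, 0], [0, 0, 0], -1],
    [[0, -0.006, 0], [0, 0, 0], -1],
  ],
)

```text
time_s: 3.52
ee_pos: [0.5042, 0.0539, 0.0652]
tool_rot: [-0.0, 0.035, 0.999, 0.0]
ft_force: [1.0, 3.3, 1.0]
grip_width: 0.0001
```

>>> arm_command(
  commands=[
    [[0, -0.002, 0], [0, 0, 0], -1],
    [[0, -0.004, 0], [0, 0, 0], -1],
  ],
)

```text
time_s: 3.78
ee_pos: [0.5036, 0.0501, 0.0652]
tool_rot: [-0.001, 0.035, 0.999, 0.0]
ft_force: [0.7, 5.0, 0.7]
grip_width: 0.0001
```

Run:
```python
from h import *
p=imaging.capture("wrist")
s=arm.observe();print(s["time_s"],s["ee_pos"],s["ft_force"])
cv2.imwrite("pics/w2.png",cv2.resize(p[:,:,::-1],(800,600),interpolation=cv2.INTER_CUBIC)[:500])
```

```text
3.825 [0.50386621 0.04959105 0.06519641] [0.04247237 2.18455442 1.03645118]
```

View pics/w2.png

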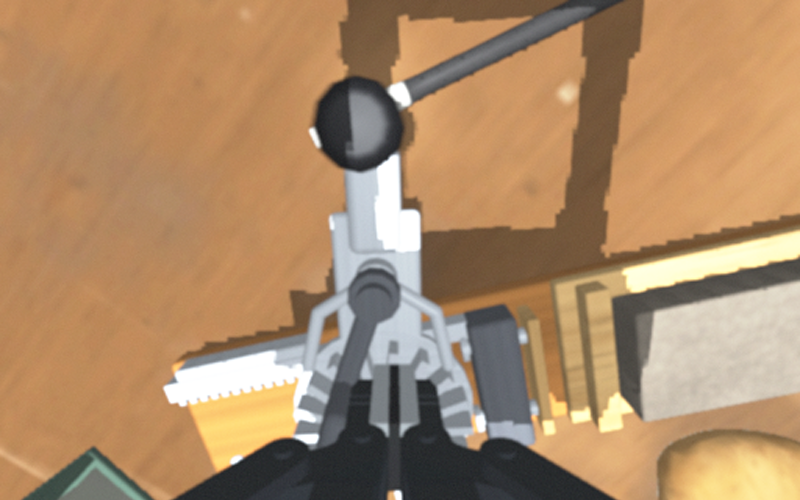

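The lever now lies on the tighten side: pin (374,290), lever running to about (335,440). I press a bit further to confirm the stop.

>>> arm_command(
  commands=[
    [[0, -0.002, 0], [0, 0, 0], -1],
    [[0, -0.003, 0], [0, 0, 0], -1],
  ],
)

```text
time_s: 4.08
ee_pos: [0.5044, 0.0473, 0.0653]
tool_rot: [0.0, 0.035, 0.999, 0.001]
ft_force: [2.1, 6.2, 0.2]
grip_width: -0.0002
```

Run:
```python
from h import *
s=arm.observe()
p=imaging.capture("wrist")
print(s["time_s"],s["ee_pos"],s["ft_force"]);k=.64
def g(p,s):
    m=(cv2.cvtColor(p,cv2.COLOR_RGB2GRAY)[20:130,180:290]<75).astype(np.uint8)
    n,l,st,c=cv2.connectedComponentsWithStats(m);print(st,c+[180,20])
g(p,s)
for u,v in((358,123),): print(onz("wrist",u*k,v*k,.098,s))
cv2.imwrite("pics/w3.png",p[:,:,::-1])
rows([(.505,.075,.065,176),(.505,.075,.13,176),(.417,.054,.13,176),(.417,.054,.056,176)])
```

```text
4.075 [0.50435958 0.04726394 0.06527988] [2.13283872 6.23721095 0.23608667]
[[   0    0  110  110 9184]
 [   0   29   64   61 2916]] [[242.46744338  72.94490418]
 [209.4063786   79.39780521]]
[0.41864216 0.04608777 0.098     ]
[0.0014, 0.0278, 0.0003] [0.1, 0.0, -0.0]
[0.0014, 0.0279, -0.0647] [0.1, 0.0, -0.0]
[0.0877, 0.0007, -0.0648] [0.1, 0.0, -0.0]
[0.0877, 0.0006, 0.0092] [0.1, 0.0, -0.0]
```

>>> arm_command(
  commands=[
    [[0.001, 0.014, 0], [0, 0, 0], -1],
    [[0.001, 0.028, 0], [0, 0, 0], -1],
    [[0.001, 0.028, -0.05], [0, 0, 0], -0.5],
    [[0.04, 0.015, -0.065], [0, 0, 0], 0.2],
    [[0.088, -0.001, -0.065], [0, 0, 0], 0.2],
    [[0.088, -0.001, -0.065], [0, 0, 0], 0.2],
    [[0.088, -0.001, -0.065], [0, 0, 0], 0.2],
  ],
)

```text
time_s: 5.0
ee_pos: [0.4168, 0.0522, 0.1306]
tool_rot: [0.001, 0.035, 0.999, -0.0]
ft_force: [-0.2, 0.7, -0.5]
grip_width: 0.0516
```

Run:
```python
from h import *
s=arm.observe();print(s["time_s"],s["ee_pos"],s["grip_width"],s["ft_force"])
p=imaging.capture("wrist")
cv2.imwrite("pics/w4.png",cv2.resize(p[:,:,::-1],(800,600),interpolation=cv2.INTER_CUBIC))
import pickle;pickle.dump(s,open("w4.pkl","wb"))
```

```text
5.0 [0.41680728 0.05219473 0.13059683] 0.05162733791864848 [-0.15883327  0.67214663 -0.51527973]
```

View pics/w4.png

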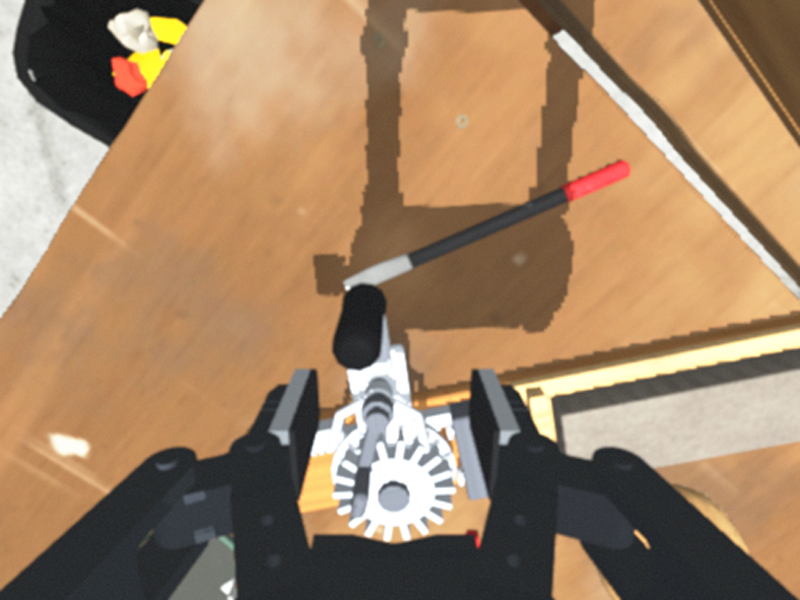

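Grip top (357,346), hub (394,495), pin (378,397), tab ≈ (360,490): the lever is on the tighten side.

Run:
```python
from h import *
import pickle;s=pickle.load(open("w4.pkl","rb"));k=.64;P={}
for n,u,v,z in[("grip",357,346,.098),("pin",378,397,.064),("tab",360,490,.086),("hub",394,495,.056)]:
    P[n]=onz("wrist",u*k,v*k,z,s);print(n,P[n])
for n in("grip","pin","tab"): d=P[n]-P["hub"];print(n,np.hypot(*d[:2]),np.degrees(np.arctan2(d[1],d[0])))
d=P["tab"]-P["pin"];print(np.hypot(*d[:2]),np.degrees(np.arctan2(d[1],d[0])))
```

```text
grip [0.41477834 0.03792683 0.098     ]
pin [0.45973002 0.04188499 0.064     ]
tab [0.4980403  0.03061496 0.086     ]
hub [0.52933037 0.04527095 0.056     ]
grip 0.11478721342428803 -176.33169401180058
pin 0.06968266261712205 -177.21483722061674
tab 0.0345523813978853 -154.90203172051778
0.03993357691175291 -16.392713238704985
```

Run:
```python
from h import *
rows([(.416,.0385,.12,183.2),(.416,.0385,.054,183.2)])
print(arm.observe()["q"])
```

```text
[0.0005, -0.0137, 0.0106] [-0.0, 0.1, -7.2]
[0.0006, -0.0137, 0.0766] [-0.0, 0.1, -7.2]
[-4.12464600e-02  1.31050713e-01  1.97286177e+00 -1.83491295e-04
  1.03595782e+00 -1.54268854e+00]
```

>>> arm_command(
  commands=[
    [[0, -0.014, 0], [0, 0, -7], 0.2],
    [[0, -0.014, 0.04], [0, 0, -7], 0.2],
    [[0, -0.014, 0.077], [0, 0, -7], 0.2],
    [[0, -0.014, 0.077], [0, 0, -7], 0.2],
    [[0, -0.014, 0.077], [0, 0, -7], -1],
    [[0, -0.014, 0.077], [0, 0, -7], -1],
    [[0, -0.014, 0.077], [0, 0, -7], -1],
    [[0, -0.014, 0.077], [0, 0, -7], -1],
  ],
  force=30,
)

```text
time_s: 6.05
ee_pos: [0.4169, 0.0379, 0.0545]
tool_rot: [0.002, -0.026, 1.0, -0.0]
ft_force: [1.7, 0.6, 6.7]
grip_width: 0.0213
```

>>> arm_command(
  commands=[
    [[-0.0004, -0.01, 0], [0, 0, -5], -1],
    [[-0.0017, -0.02, 0], [0, 0, -10], -1],
    [[-0.0039, -0.0298, 0], [0, 0, -15], -1],
    [[-0.0069, -0.0393, 0], [0, 0, -20], -1],
    [[-0.0108, -0.0486, 0], [0, 0, -25], -1],
    [[-0.0154, -0.0575, 0], [0, 0, -30], -1],
    [[-0.0208, -0.066, 0], [0, 0, -35], -1],
    [[-0.0255, -0.0721, 0], [0, 0, -38.8], -1],
  ],
)

```text
time_s: 7.05
ee_pos: [0.4458, -0.0333, 0.0545]
tool_rot: [0.001, -0.357, 0.934, -0.001]
ft_force: [-0.0, 0.6, 8.1]
grip_width: 0.0208
```

```bash
cat >> h.py <<'E'
def st():
    s=arm.observe(); x,y=s["ee_pos"][:2]; th=np.degrees(np.arctan2(y-.045,x-.531))%360; t=np.radians(th)
    f=s["ft_force"]; print("t",s["time_s"],"th",th.round(1),"r",np.hypot(x-.531,y-.045).round(4),"Ftan(resist)",(-(f[0]*np.sin(t)-f[1]*np.cos(t))).round(2),"Frad",(f[0]*np.cos(t)+f[1]*np.sin(t)).round(2),"z",s["ee_pos"][2].round(4),f.round(1),s["q"][5].round(3),"w",s["grip_width"].round(4))
E
python3 -c "
from h import *
st()"
```

```text
Traceback (most recent call last):
  File "h.py", line 26, in st
    f=s["ft_force"]; print("t",s["time_s"],"th",th.round(1),"r",np.hypot(x-.531,y-.045).round(4),"Ftan(resist)",(-(f[0]*np.sin(t)-f[1]*np.cos(t))).round(2),"Frad",(f[0]*np.cos(t)+f[1]*np.sin(t)).round(2),"z",s["ee_pos"][2].round(4),f.round(1),s["q"][5].round(3),"w",s["grip_width"].round(4))
                                                                                                                                                                                                                                                                          ^^^^^^^^^^^^^^^^^^^^^
AttributeError: 'float' object has no attribute 'round'
```

>>> arm_command(
  commands=[
    [[-0.0004, 0.01, 0], [0, 0, 5], -1],
    [[-0.0017, 0.02, 0], [0, 0, 10], -1],
    [[-0.0039, 0.0298, 0], [0, 0, 15], -1],
    [[-0.0069, 0.0393, 0], [0, 0, 20], -1],
    [[-0.0108, 0.0486, 0], [0, 0, 25], -1],
  ],
)

```text
time_s: 7.68
ee_pos: [0.4218, 0.0097, 0.0545]
tool_rot: [0.002, -0.145, 0.989, -0.002]
ft_force: [1.7, -4.9, 5.9]
grip_width: 0.0211
```

```bash
sed -i 's/s\["grip_width"\].round(4)/s["grip_width"]/; s/"t",s\["time_s"\]/"t",s["time_s"]/' h.py; python3 -c "
from h import *
st()"
```

```text
t 7.675 th 197.9 r 0.1148 Ftan(resist) 5.2 Frad -0.09 z 0.0545 [ 1.7 -4.9  5.9] -2.001 w 0.021098844746419564
```

>>> arm_command(
  commands=[
    [[-0.0004, 0.01, 0], [0, 0, 5], -1],
    [[-0.0017, 0.02, 0], [0, 0, 10], -1],
    [[-0.0039, 0.0298, 0], [0, 0, 15], -1],
    [[-0.0069, 0.0393, 0], [0, 0, 20], -1],
  ],
)

```text
time_s: 8.18
ee_pos: [0.4168, 0.0494, 0.0545]
tool_rot: [0.002, 0.028, 1.0, -0.001]
ft_force: [1.2, -4.5, 6.0]
grip_width: 0.021
```

```bash
python3 -c "
from h import *
st()"
```

```text
t 8.175 th 177.8 r 0.1143 Ftan(resist) 4.41 Frad -1.41 z 0.0545 [ 1.2 -4.5  6. ] -1.558 w 0.021041380281283818
```

>>> arm_command(
  commands=[
    [[-0.0002, 0.006, 0], [0, 0, 3], -1],
    [[-0.0006, 0.012, 0], [0, 0, 6], -1],
    [[-0.0006, 0.012, 0], [0, 0, 6], -1],
  ],
)

```text
time_s: 8.55
ee_pos: [0.4181, 0.0618, 0.0545]
tool_rot: [0.002, 0.079, 0.997, -0.001]
ft_force: [0.5, -3.2, 7.3]
grip_width: 0.0212
```

```bash
python3 -c "
from h import *
st()
p=imaging.capture('top')[180:270,150:400]
cv2.imwrite('pics/top2.png',cv2.resize(p[:,:,::-1],None,fx=3.2,fy=3.2,interpolation=cv2.INTER_CUBIC))"
```

```text
t 8.55 th 171.5 r 0.1141 Ftan(resist) 3.05 Frad -1.0 z 0.0545 [ 0.5 -3.2  7.3] -1.427 w 0.021219510146723256
```

View pics/top2.png

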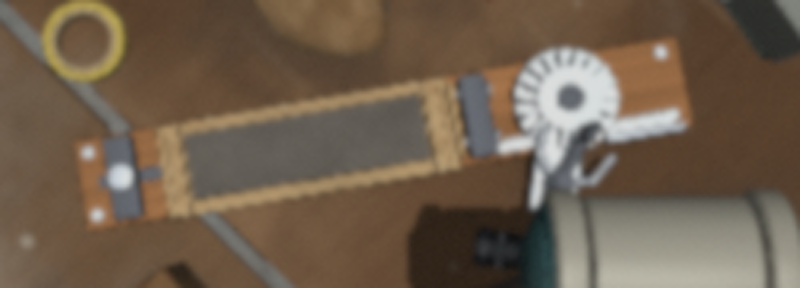

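The jaw plate now touches the tray (x ≈ 462). About 19 mm remains between the tray end (163) and the stop face (137). Swinging back for the next stroke.

>>> arm_command(
  commands=[
    [[-0.0004, -0.01, 0], [0, 0, -5], -1],
    [[-0.0017, -0.02, 0], [0, 0, -10], -1],
    [[-0.0039, -0.0298, 0], [0, 0, -15], -1],
    [[-0.0069, -0.0393, 0], [0, 0, -20], -1],
    [[-0.0108, -0.0486, 0], [0, 0, -25], -1],
    [[-0.0154, -0.0575, 0], [0, 0, -30], -1],
    [[-0.0208, -0.066, 0], [0, 0, -35], -1],
    [[-0.0269, -0.0739, 0], [0, 0, -40], -1],
    [[-0.0337, -0.0813, 0], [0, 0, -45], -1],
    [[-0.0411, -0.0881, 0], [0, 0, -50], -1],
    [[-0.0411, -0.0881, 0], [0, 0, -50], -1],
  ],
)

```text
time_s: 9.98
ee_pos: [0.4449, -0.0322, 0.0545]
tool_rot: [0.001, -0.348, 0.937, -0.001]
ft_force: [0.4, -1.8, 7.9]
grip_width: 0.0208
```

```bash
python3 -c "
from h import *
st()"
```

```text
t 9.975 th 221.9 r 0.1157 Ftan(resist) 1.6 Frad 0.87 z 0.0545 [ 0.4 -1.8  7.9] -2.511 w 0.02080280586624656
```

>>> arm_command(
  commands=[
    [[-0.0004, 0.01, 0], [0, 0, 5], -1],
    [[-0.0017, 0.02, 0], [0, 0, 10], -1],
    [[-0.0039, 0.0298, 0], [0, 0, 15], -1],
    [[-0.0069, 0.0393, 0], [0, 0, 20], -1],
    [[-0.0108, 0.0486, 0], [0, 0, 25], -1],
    [[-0.0154, 0.0575, 0], [0, 0, 30], -1],
  ],
)

```text
time_s: 10.72
ee_pos: [0.4189, 0.0212, 0.0545]
tool_rot: [0.002, -0.094, 0.996, -0.002]
ft_force: [2.3, -4.6, 5.6]
grip_width: 0.0211
```

```bash
python3 -c "
from h import *
st()"
```

```text
t 10.725 th 192.0 r 0.1146 Ftan(resist) 5.01 Frad -1.24 z 0.0545 [ 2.3 -4.6  5.6] -1.87 w 0.021138382506042348
```

>>> arm_command(
  commands=[
    [[-0.0004, 0.01, 0], [0, 0, 5], -1],
    [[-0.0017, 0.02, 0], [0, 0, 10], -1],
  ],
)

```text
time_s: 10.98
ee_pos: [0.4167, 0.0413, 0.0545]
tool_rot: [0.002, -0.007, 1.0, -0.001]
ft_force: [0.7, -5.1, 6.3]
grip_width: 0.0212
```

```bash
python3 -c "
from h import *
st()"
```

```text
t 10.975 th 181.8 r 0.1144 Ftan(resist) 5.16 Frad -0.49 z 0.0545 [ 0.7 -5.1  6.3] -1.647 w 0.021184921415198968
```

>>> arm_command(
  commands=[
    [[-0.0001, 0.005, 0], [0, 0, 2.5], -1],
    [[-0.0004, 0.01, 0], [0, 0, 5], -1],
  ],
)

```text
time_s: 11.22
ee_pos: [0.4169, 0.0512, 0.0545]
tool_rot: [0.002, 0.036, 0.999, -0.001]
ft_force: [0.9, -6.0, 6.4]
grip_width: 0.0213
```

```bash
python3 -c "
from h import *
st()"
```

```text
t 11.225 th 176.9 r 0.1143 Ftan(resist) 5.95 Frad -1.28 z 0.0545 [ 0.9 -6.   6.4] -1.538 w 0.021276223786594106
```

>>> arm_command(
  commands=[
    [[-0.0001, 0.005, 0], [0, 0, 2.5], -1],
    [[-0.0004, 0.01, 0], [0, 0, 5], -1],
  ],
)

```text
time_s: 11.48
ee_pos: [0.418, 0.0612, 0.0545]
tool_rot: [0.002, 0.08, 0.997, -0.001]
ft_force: [1.5, -4.1, 6.5]
grip_width: 0.0213
```

```bash
python3 -c "
from h import *
st()
p=imaging.capture('top')[180:270,150:400]
cv2.imwrite('pics/top3.png',cv2.resize(p[:,:,::-1],None,fx=3.2,fy=3.2,interpolation=cv2.INTER_CUBIC))"
```

```text
t 11.475 th 171.8 r 0.1142 Ftan(resist) 3.86 Frad -2.07 z 0.0545 [ 1.5 -4.1  6.5] -1.426 w 0.0213087800302375
```

View pics/top3.png

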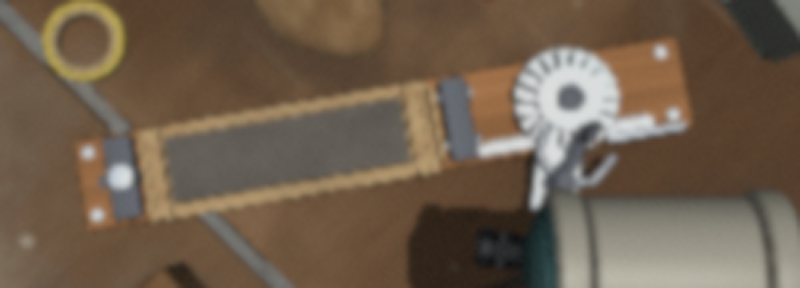

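The stone is now almost at the stop (tray end ≈ 138, stop face ≈ 136). Swing back, then a careful forward stroke.

>>> arm_command(
  commands=[
    [[-0.0004, -0.01, 0], [0, 0, -5], -1],
    [[-0.0017, -0.02, 0], [0, 0, -10], -1],
    [[-0.0039, -0.0298, 0], [0, 0, -15], -1],
    [[-0.0069, -0.0393, 0], [0, 0, -20], -1],
    [[-0.0108, -0.0486, 0], [0, 0, -25], -1],
    [[-0.0154, -0.0575, 0], [0, 0, -30], -1],
    [[-0.0208, -0.066, 0], [0, 0, -35], -1],
    [[-0.0269, -0.0739, 0], [0, 0, -40], -1],
    [[-0.0337, -0.0813, 0], [0, 0, -45], -1],
    [[-0.0411, -0.0881, 0], [0, 0, -50], -1],
    [[-0.0411, -0.0881, 0], [0, 0, -50], -1],
  ],
)

```text
time_s: 12.9
ee_pos: [0.4449, -0.0322, 0.0545]
tool_rot: [0.002, -0.348, 0.937, -0.001]
ft_force: [0.3, -1.2, 6.9]
grip_width: 0.0211
```

>>> arm_command(
  commands=[
    [[-0.0001, 0.005, 0], [0, 0, 2.5], -1],
    [[-0.0004, 0.01, 0], [0, 0, 5], -1],
    [[-0.001, 0.015, 0], [0, 0, 7.5], -1],
    [[-0.0017, 0.02, 0], [0, 0, 10], -1],
  ],
)

```text
time_s: 13.4
ee_pos: [0.4333, -0.0163, 0.0545]
tool_rot: [0.002, -0.265, 0.964, -0.002]
ft_force: [3.4, -4.8, 3.8]
grip_width: 0.0211
```

```bash
python3 -c "
from h import *
st()"
```

```text
t 13.4 th 212.1 r 0.1153 Ftan(resist) 5.93 Frad -0.32 z 0.0545 [ 3.4 -4.8  3.8] -2.303 w 0.02113384673228364
```

>>> arm_command(
  commands=[
    [[-0.0001, 0.005, 0], [0, 0, 2.5], -1],
    [[-0.0004, 0.01, 0], [0, 0, 5], -1],
  ],
)

```text
time_s: 13.65
ee_pos: [0.4286, -0.0076, 0.0545]
tool_rot: [0.002, -0.223, 0.975, -0.002]
ft_force: [1.2, -4.6, 4.5]
grip_width: 0.0211
```

```bash
python3 -c "
from h import *
st()"
```

```text
t 13.65 th 207.2 r 0.1151 Ftan(resist) 4.69 Frad 1.01 z 0.0545 [ 1.2 -4.6  4.5] -2.198 w 0.021071086010306914
```

>>> arm_command(
  commands=[
    [[0, 0.002, 0], [0, 0, 1], -1],
    [[-0.0001, 0.004, 0], [0, 0, 2], -1],
  ],
)

```text
time_s: 13.9
ee_pos: [0.4269, -0.0039, 0.0545]
tool_rot: [0.002, -0.207, 0.978, -0.002]
ft_force: [1.9, -5.2, 5.1]
grip_width: 0.0212
```

```bash
python3 -c "
from h import *
st()"
```

```text
t 13.9 th 205.2 r 0.115 Ftan(resist) 5.52 Frad 0.47 z 0.0545 [ 1.9 -5.2  5.1] -2.156 w 0.02122100095216758
```

>>> arm_command(
  commands=[
    [[0, 0.002, 0], [0, 0, 1], -1],
    [[-0.0001, 0.004, 0], [0, 0, 2], -1],
  ],
)

```text
time_s: 14.15
ee_pos: [0.4254, -0.0005, 0.0545]
tool_rot: [0.002, -0.19, 0.982, -0.002]
ft_force: [1.0, -7.1, 5.7]
grip_width: 0.0212
```

```bash
python3 -c "
from h import *
st()"
```

```text
t 14.15 th 203.3 r 0.115 Ftan(resist) 6.92 Frad 1.84 z 0.0545 [ 1.  -7.1  5.7] -2.113 w 0.02118068761200979
```

Force is starting to climb. Smaller steps from here.

>>> arm_command(
  commands=[
    [[0, 0.001, 0], [0, 0, 0.5], -1],
    [[0, 0.002, 0], [0, 0, 1], -1],
  ],
)

```text
time_s: 14.4
ee_pos: [0.4247, 0.0013, 0.0545]
tool_rot: [0.002, -0.181, 0.983, -0.002]
ft_force: [2.3, -6.7, 5.9]
grip_width: 0.0209
```

```bash
python3 -c "
from h import *
st()"
```

```text
t 14.4 th 202.3 r 0.115 Ftan(resist) 7.1 Frad 0.45 z 0.0545 [ 2.3 -6.7  5.9] -2.092 w 0.020935626316217378
```

>>> arm_command(
  commands=[
    [[0, 0.001, 0], [0, 0, 0.5], -1],
    [[0, 0.0015, 0], [0, 0, 0.7], -1],
  ],
)

```text
time_s: 14.65
ee_pos: [0.4241, 0.0026, 0.0545]
tool_rot: [0.002, -0.176, 0.984, -0.002]
ft_force: [2.0, -6.4, 5.9]
grip_width: 0.0214
```

```bash
python3 -c "
from h import *
st()"
```

```text
t 14.65 th 201.7 r 0.115 Ftan(resist) 6.66 Frad 0.47 z 0.0545 [ 2.  -6.4  5.9] -2.077 w 0.021410446724444723
```

>>> arm_command(
  commands=[
    [[0, 0.001, 0], [0, 0, 0.5], -1],
    [[0, 0.002, 0], [0, 0, 1], -1],
  ],
)

```text
time_s: 14.9
ee_pos: [0.4235, 0.0044, 0.0545]
tool_rot: [0.002, -0.167, 0.986, -0.002]
ft_force: [2.1, -6.9, 6.3]
grip_width: 0.0211
```

```bash
python3 -c "
from h import *
st()"
```

```text
t 14.9 th 200.7 r 0.1149 Ftan(resist) 7.17 Frad 0.5 z 0.0545 [ 2.1 -6.9  6.3] -2.055 w 0.021142918814980215
```

>>> arm_command(
  commands=[
    [[0, 0.001, 0], [0, 0, 0.5], -1],
    [[0, 0.002, 0], [0, 0, 1], -1],
  ],
)

```text
time_s: 15.15
ee_pos: [0.4229, 0.0062, 0.0545]
tool_rot: [0.002, -0.158, 0.987, -0.002]
ft_force: [1.8, -7.5, 5.8]
grip_width: 0.021
```

```bash
python3 -c "
from h import *
st()"
```

```text
t 15.15 th 199.7 r 0.1149 Ftan(resist) 7.65 Frad 0.79 z 0.0545 [ 1.8 -7.5  5.8] -2.034 w 0.02102891036621507
```

>>> arm_command(
  commands=[
    [[0, 0.001, 0], [0, 0, 0.5], -1],
    [[0, 0.0015, 0], [0, 0, 0.7], -1],
  ],
)

```text
time_s: 15.4
ee_pos: [0.4224, 0.0076, 0.0545]
tool_rot: [0.002, -0.153, 0.988, -0.002]
ft_force: [2.4, -8.2, 5.0]
grip_width: 0.0208
```

>>> arm_command(
  commands=[
    [[0, 0.001, 0], [0, 0, 0.5], -1],
    [[0, 0.0015, 0], [0, 0, 0.7], -1],
  ],
)

```text
time_s: 15.65
ee_pos: [0.4219, 0.0089, 0.0545]
tool_rot: [0.002, -0.147, 0.989, -0.002]
ft_force: [3.1, -8.8, 4.6]
grip_width: 0.0213
```

```bash
python3 -c "
from h import *
st()
p=imaging.capture('top')[180:270,150:400]
cv2.imwrite('pics/top4.png',cv2.resize(p[:,:,::-1],None,fx=3.2,fy=3.2,interpolation=cv2.INTER_CUBIC))
st()"
```

```text
t 15.65 th 198.3 r 0.1149 Ftan(resist) 9.3 Frad -0.14 z 0.0545 [ 3.1 -8.8  4.6] -2.003 w 0.021323082999557288
t 15.7 th 198.3 r 0.1149 Ftan(resist) 7.72 Frad 1.5 z 0.0545 [ 1.  -7.8  5.1] -2.003 w 0.021040464149433825
```

>>> arm_command(
  commands=[
    [[0, 0.0007, 0], [0, 0, 0.3], -1],
    [[0, 0.0012, 0], [0, 0, 0.6], -1],
  ],
)

```text
time_s: 15.95
ee_pos: [0.4216, 0.01, 0.0545]
tool_rot: [0.002, -0.141, 0.99, -0.002]
ft_force: [1.5, -7.3, 5.6]
grip_width: 0.0211
```

```bash
python3 -c "
from h import *
st()"
```

```text
t 15.95 th 197.7 r 0.1149 Ftan(resist) 7.39 Frad 0.83 z 0.0545 [ 1.5 -7.3  5.6] -1.99 w 0.0211000608613025
```

View pics/top4.png

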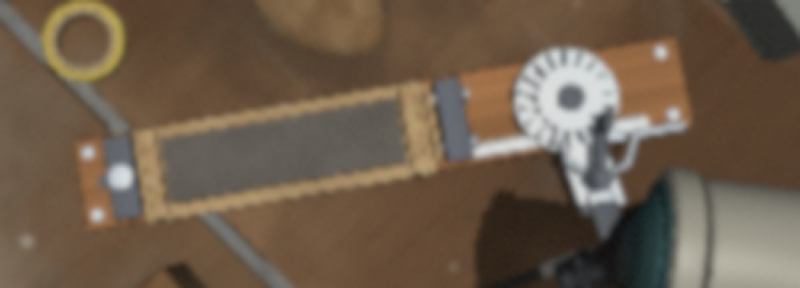

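>>> arm_command(
  commands=[
    [[0, 0.001, 0], [0, 0, 0.5], -1],
  ],
)

```text
time_s: 16.08
ee_pos: [0.4213, 0.0109, 0.0545]
tool_rot: [0.002, -0.137, 0.991, -0.002]
ft_force: [2.1, -8.1, 6.3]
grip_width: 0.0212
```

>>> arm_command(
  commands=[
    [[0, 0.001, 0], [0, 0, 0.5], -1],
  ],
)

```text
time_s: 16.2
ee_pos: [0.421, 0.0119, 0.0545]
tool_rot: [0.002, -0.133, 0.991, -0.002]
ft_force: [2.5, -8.3, 5.1]
grip_width: 0.021
```

```bash
python3 -c "
from h import *
st()"
```

```text
t 16.2 th 196.8 r 0.1148 Ftan(resist) 8.68 Frad 0.02 z 0.0545 [ 2.5 -8.3  5.1] -1.968 w 0.02101809426969563
```

>>> arm_command(
  commands=[
    [[0, 0.001, 0], [0, 0, 0.5], -1],
  ],
)

```text
time_s: 16.32
ee_pos: [0.4207, 0.0128, 0.0544]
tool_rot: [0.002, -0.128, 0.992, -0.002]
ft_force: [1.4, -9.1, 5.0]
grip_width: 0.0208
```

>>> arm_command(
  commands=[
    [[0, 0.001, 0], [0, 0, 0.5], -1],
  ],
)

```text
time_s: 16.45
ee_pos: [0.4205, 0.0138, 0.0545]
tool_rot: [0.002, -0.124, 0.992, -0.002]
ft_force: [2.4, -9.2, 5.3]
grip_width: 0.0215
```

```bash
python3 -c "
from h import *
st()"
```

```text
t 16.45 th 195.8 r 0.1148 Ftan(resist) 9.47 Frad 0.22 z 0.0545 [ 2.4 -9.2  5.3] -1.946 w 0.021463037449438272
```

>>> arm_command(
  commands=[
    [[0, 0.001, 0], [0, 0, 0.5], -1],
  ],
)

```text
time_s: 16.58
ee_pos: [0.4203, 0.0147, 0.0544]
tool_rot: [0.002, -0.12, 0.993, -0.003]
ft_force: [2.7, -8.9, 6.1]
grip_width: 0.0214
```

>>> arm_command(
  commands=[
    [[0, 0.001, 0], [0, 0, 0.5], -1],
  ],
)

```text
time_s: 16.7
ee_pos: [0.42, 0.0156, 0.0545]
tool_rot: [0.002, -0.116, 0.993, -0.003]
ft_force: [2.4, -9.2, 4.9]
grip_width: 0.0208
```

```bash
python3 -c "
from h import *
st()"
```

```text
t 16.7 th 194.8 r 0.1148 Ftan(resist) 9.53 Frad 0.05 z 0.0545 [ 2.4 -9.2  4.9] -1.924 w 0.02079177637839345
```

>>> arm_command(
  commands=[
    [[0, 0.001, 0], [0, 0, 0.5], -1],
  ],
)

```text
time_s: 16.82
ee_pos: [0.4198, 0.0166, 0.0545]
tool_rot: [0.002, -0.111, 0.994, -0.003]
ft_force: [2.0, -9.2, 4.5]
grip_width: 0.0219
```

>>> arm_command(
  commands=[
    [[0, 0.001, 0], [0, 0, 0.5], -1],
  ],
)

```text
time_s: 16.95
ee_pos: [0.4195, 0.0176, 0.0544]
tool_rot: [0.002, -0.107, 0.994, -0.003]
ft_force: [2.3, -9.5, 5.1]
grip_width: 0.0208
```

```bash
python3 -c "
from h import *
st()
p=imaging.capture('top')[180:270,150:400]
g=cv2.cvtColor(p,cv2.COLOR_RGB2LAB).astype(int)
cv2.imwrite('pics/top5.png',cv2.resize(p[:,:,::-1],None,fx=3.2,fy=3.2,interpolation=cv2.INTER_CUBIC))
# profile along the holder's length in the three pictures (tan pixels: high b)
for f in ('top2','top3','top4','top5'):
    q=cv2.imread('pics/%s.png'%f); l=cv2.cvtColor(q,cv2.COLOR_BGR2LAB).astype(int)
    print(f,[l[178-(x-120)*26//170-8:178-(x-120)*26//170+24:4,x,2].mean().round() for x in range(120,176,4)],[l[120-(x-460)*26//170-10:120-(x-460)*26//170+20:4,x,2].mean().round() for x in range(400,484,4)])
"
```

```text
t 16.95 th 193.8 r 0.1148 Ftan(resist) 9.8 Frad 0.05 z 0.0544 [ 2.3 -9.5  5.1] -1.902 w 0.020843387880369824
top2 [np.float64(124.0), np.float64(126.0), np.float64(126.0), np.float64(125.0), np.float64(127.0), np.float64(134.0), np.float64(140.0), np.float64(141.0), np.float64(142.0), np.float64(142.0), np.float64(146.0), np.float64(150.0), np.float64(151.0), np.float64(152.0)] [np.float64(133.0), np.float64(133.0), np.float64(132.0), np.float64(133.0), np.float64(133.0), np.float64(134.0), np.float64(138.0), np.float64(145.0), np.float64(150.0), np.float64(152.0), np.float64(152.0), np.float64(152.0), np.float64(152.0), np.float64(150.0), np.float64(150.0), np.float64(146.0), np.float64(135.0), np.float64(126.0), np.float64(124.0), np.float64(124.0), np.float64(124.0)]
top3 [np.float64(124.0), np.float64(125.0), np.float64(126.0), np.float64(126.0), np.float64(127.0), np.float64(138.0), np.float64(148.0), np.float64(152.0), np.float64(152.0), np.float64(152.0), np.float64(152.0), np.float64(149.0), np.float64(143.0), np.float64(136.0)] [np.float64(134.0), np.float64(138.0), np.float
[... 996 characters left out ...]
4(152.0), np.float64(154.0)]
top5 [np.float64(124.0), np.float64(125.0), np.float64(126.0), np.float64(126.0), np.float64(130.0), np.float64(144.0), np.float64(151.0), np.float64(152.0), np.float64(152.0), np.float64(152.0), np.float64(150.0), np.float64(143.0), np.float64(136.0), np.float64(133.0)] [np.float64(137.0), np.float64(144.0), np.float64(150.0), np.float64(152.0), np.float64(153.0), np.float64(152.0), np.float64(152.0), np.float64(150.0), np.float64(150.0), np.float64(147.0), np.float64(135.0), np.float64(125.0), np.float64(124.0), np.float64(124.0), np.float64(124.0), np.float64(124.0), np.float64(129.0), np.float64(140.0), np.float64(148.0), np.float64(152.0), np.float64(154.0)]
```

```bash
python3 -c "
from h import *
p=imaging.capture('wrist');st()
cv2.imwrite('pics/w5.png',cv2.resize(p[:,:,::-1],(800,600),interpolation=cv2.INTER_CUBIC))"
```

```text
t 17.05 th 193.8 r 0.1148 Ftan(resist) 9.42 Frad 1.61 z 0.0544 [ 0.7 -9.5  4.8] -1.902 w 0.021175307973000886
```

View pics/w5.png

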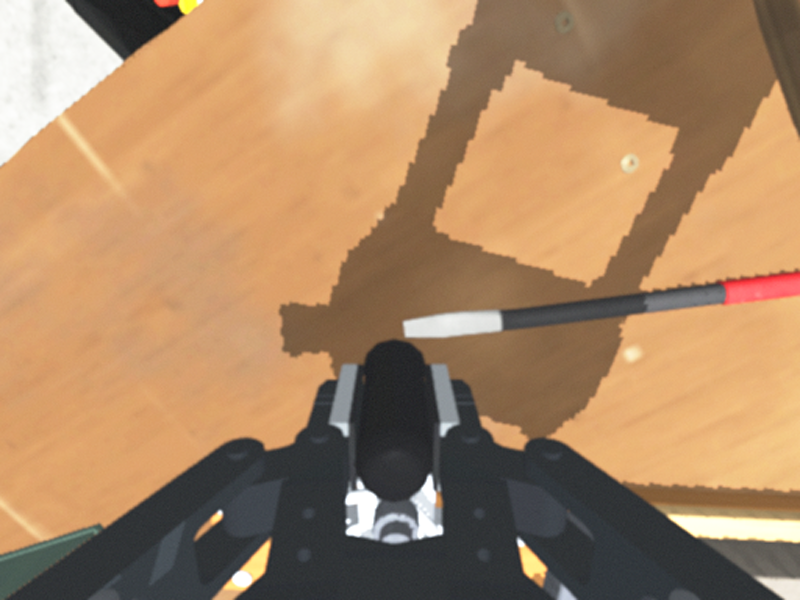

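```bash
python3 -c "
from h import *
st();s=arm.observe();print(s['moment'],s['tau'],tool(s)[:3,0])"
```

```text
t 17.05 th 193.8 r 0.1148 Ftan(resist) 9.42 Frad 1.61 z 0.0544 [ 0.7 -9.5  4.8] -1.902 w 0.021175307973000886
[-1.11562897 -0.21417649  0.2614063 ] [  3.57801318 -28.69204402 -13.26989472   2.16214791   0.8307022
   0.28117334] [-0.97710106 -0.21274819 -0.00342323]
```

>>> arm_command(
  commands=[
    [[0, 0, 0], [0, 0, 0], -1],
  ],
)

```text
time_s: 17.18
ee_pos: [0.4195, 0.0177, 0.0544]
tool_rot: [0.002, -0.107, 0.994, -0.002]
ft_force: [0.8, -8.8, 4.9]
grip_width: 0.0212
```

```bash
python3 -c "
from h import *
st();s=arm.observe();print(s['moment'],s['tau'],tool(s)[:3,0], 180+np.degrees(np.arctan2(-tool(s)[1,0],-tool(s)[0,0])))"
```

```text
t 17.175 th 193.8 r 0.1148 Ftan(resist) 8.79 Frad 1.29 z 0.0544 [ 0.8 -8.8  4.9] -1.902 w 0.02123637072098903
[-1.08703666 -0.21746016  0.24996033] [  3.50808129 -28.38002622 -13.12552303   2.1283152    0.81826463
   0.25197663] [-0.97709804 -0.21276272 -0.0033831 ] 192.2843753592457
```

```bash
cat > sh.py <<'E'
from h import *
p=imaging.capture('top')[180:270,150:400]
cv2.imwrite('pics/top6.png',cv2.resize(p[:,:,::-1],None,fx=3.2,fy=3.2,interpolation=cv2.INTER_CUBIC))
L=lambda f:cv2.cvtColor(cv2.imread('pics/%s.png'%f),cv2.COLOR_BGR2GRAY).astype(np.float32)
ref=L('top3')
for f in('top2','top3','top4','top5','top6'):
    a=L(f);o=[]
    for n,(x0,x1,y0,y1) in dict(jaw=(432,478,72,135),stoneN=(385,428,85,170),stoneF=(140,215,135,215),stop=(80,128,145,220),screw=(640,690,40,120)).items():
        t=ref[y0:y1,x0:x1]; r=cv2.matchTemplate(a[y0-12:y1+12,x0-36:x1+36],t,cv2.TM_CCOEFF_NORMED)
        _,m,_,(i,j)=cv2.minMaxLoc(r); 
        dx=0
        if 0<i<r.shape[1]-1: l,c,q=r[j,i-1:i+2]; dx=(l-q)/(2*(l-2*c+q))
        o.append(f"{n} {(36-i-dx)/1.387:.2f}mm ({m:.3f})")
    print(f,o)
E
python3 sh.py
```

```text
top2 ['jaw -13.80mm (0.980)', 'stoneN -14.19mm (0.981)', 'stoneF -13.71mm (0.961)', 'stop -0.01mm (1.000)', 'screw 0.13mm (0.911)']
top3 ['jaw 0.00mm (1.000)', 'stoneN 0.01mm (1.000)', 'stoneF -0.01mm (1.000)', 'stop -0.00mm (1.000)', 'screw -0.00mm (1.000)']
top4 ['jaw 3.09mm (0.949)', 'stoneN 2.12mm (0.989)', 'stoneF 2.14mm (0.985)', 'stop -0.00mm (1.000)', 'screw 0.20mm (0.983)']
top5 ['jaw 3.33mm (0.938)', 'stoneN 2.10mm (0.988)', 'stoneF 2.21mm (0.984)', 'stop -0.00mm (1.000)', 'screw 0.22mm (0.981)']
top6 ['jaw 3.36mm (0.939)', 'stoneN 2.11mm (0.988)', 'stoneF 2.20mm (0.985)', 'stop 0.00mm (1.000)', 'screw 0.21mm (0.981)']
```

The stone is against the stop: it moved 2.1 mm, then stayed still. The jaw has gone about 1.2 mm further into its 25 N/mm plate, so roughly 25–30 N. The grip push is about 9.5 N, plus about 2 N equivalent from the yaw moment. That is firm and below crushing, so I release.

>>> arm_command(
  commands=[
    [[0, 0, 0], [0, 0, 0], 0.2],
    [[0, 0, 0], [0, 0, 0], 0.2],
    [[0, 0, 0], [0, 0, 0], 0.2],
    [[0, 0, 0], [0, 0, 0], 0.2],
    [[0, 0, -0.04], [0, 0, 0], 0.2],
    [[0, 0, -0.09], [0, 0, 0], 0.2],
    [[0.0, 0, -0.12], [0, 0, 0], 0.2],
    [[0.0, 0, -0.12], [0, 0, 0], 0.2],
    [[0.0, 0, -0.12], [0, 0, 0], 0.2],
    [[0.0, 0, -0.12], [0, 0, 0], 0.2],
  ],
)

```text
time_s: 18.48
ee_pos: [0.4161, 0.0201, 0.1718]
tool_rot: [-0.002, -0.105, 0.994, 0.0]
ft_force: [0.4, 0.1, -0.3]
grip_width: 0.0514
```

```bash
sed -i "s/pics\/top6.png/pics\/top7.png/; s/'top6'/'top6','top7'/" sh.py; python3 sh.py|tail -1; python3 -c "
from h import *
st();p=imaging.capture('wrist')
cv2.imwrite('pics/w6.png',cv2.resize(p[:,:,::-1],(800,600),interpolation=cv2.INTER_CUBIC))"
```

```text
top7 ['jaw 2.96mm (0.958)', 'stoneN 2.13mm (0.988)', 'stoneF 2.17mm (0.985)', 'stop -0.01mm (1.000)', 'screw 0.14mm (0.983)']
t 18.525 th 192.3 r 0.1174 Ftan(resist) 0.28 Frad 0.59 z 0.1719 [-0.5 -0.4 -0.1] -1.901 w 0.0514352707498075
```

View pics/w6.png

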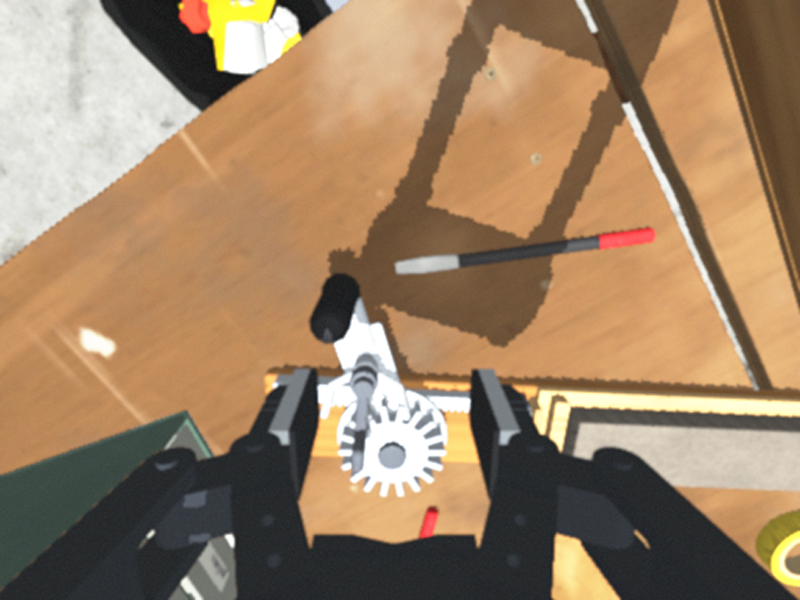

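After release the jaw eased back 0.4 mm, as expected if the wheel lets go of anything above about 28 N. The lever is still on tighten (pin (365,368), tab (358,465), hub (392,455)). I check that it is stable before handing in.

>>> arm_command(
  commands=[
    [[0, 0, -0.03], [0, 0, 0], 0.2],
    [[0, 0, -0.03], [0, 0, 0], 0.2],
    [[0, 0, -0.03], [0, 0, 0], 0.2],
    [[0, 0, -0.03], [0, 0, 0], 0.2],
    [[0, 0, -0.03], [0, 0, 0], 0.2],
    [[0, 0, -0.03], [0, 0, 0], 0.2],
    [[0, 0, -0.03], [0, 0, 0], 0.2],
    [[0, 0, -0.03], [0, 0, 0], 0.2],
  ],
)

```text
time_s: 19.58
ee_pos: [0.4174, 0.0199, 0.2033]
tool_rot: [0.0, -0.105, 0.994, 0.0]
ft_force: [0.4, 0.6, -0.0]
grip_width: 0.051
```

```bash
sed -i "s/top7/top8/g" sh.py; python3 sh.py|tail -1
python3 - <<'E'
from h import *
import pickle;k=.64
# lever angle from w6
s=arm.observe()
p=imaging.capture("wrist")
T=dict(s); T["ee_pos"]=[.4161,.0201,.1718]
P={n:onz("wrist",u*k,v*k,z,T) for n,u,v,z in[("grip",329,328,.098),("pin",366,366,.064),("tab",358,466,.086),("hub",392,456,.056)]}
a=lambda i,j:np.degrees(np.arctan2(*(P[j]-P[i])[[1,0]]))
print({n:v.round(3) for n,v in P.items()},"handle",a("hub","grip"),"selector rad",np.radians(a("grip","hub")-a("pin","tab")))
# chisels / tape moved?
a0=np.load("top.npy").astype(int);b=imaging.capture("top").astype(int)
for n,(x0,x1,y0,y1) in dict(chis_long=(295,312,95,182),tape=(160,192,178,208),chis_short=(266,322,262,288)).items():
    print(n,np.abs(a0-b)[y0:y1,x0:x1].mean().round(1))
def red(i,x0,x1,y0,y1):
    m=(i[y0:y1,x0:x1,0]>110)&(i[y0:y1,x0:x1,1]<70); yy,xx=np.nonzero(m); return len(xx),xx.mean()+x0,yy.mean()+y0
for r in((295,312,150,185),(262,290,270,290)): print(red(a0,*r),red(b,*r))
E
```

```text
top8 ['jaw 2.96mm (0.959)', 'stoneN 2.13mm (0.989)', 'stoneF 2.17mm (0.985)', 'stop -0.00mm (1.000)', 'screw 0.15mm (0.983)']
{'grip': array([ 0.431, -0.009,  0.098]), 'pin': array([0.466, 0.015, 0.064]), 'tab': array([0.52 , 0.022, 0.086]), 'hub': array([0.531, 0.044, 0.056])} handle -151.93971235399636 selector rad 0.3614377692365761
chis_long 0.7
tape 0.7
chis_short 13.6
(78, np.float64(302.46153846153845), np.float64(169.43589743589743)) (78, np.float64(302.46153846153845), np.float64(169.43589743589743))
(77, np.float64(275.0), np.float64(281.64935064935065)) (74, np.float64(274.9864864864865), np.float64(281.55405405405406))
```

```bash
python3 -c "
from bench import ticket
print(ticket.sign_off())"
```

```text
the job is handed in; nothing more can be done
None
```

The stone is gripped against the end stop, the ratchet is still set to tighten, and I handed the job in at about 20 s of the 72 s allowed. I flipped the thumb lever with the closed fingers, then gripped the handle post and made three working strokes.

**Last checks:**
- **Stone and jaw:** the stone was at the stop and had stopped moving. The jaw did not move over the last second with the robot clear.
- **Lever:** it reads about +0.36 rad, which is full tighten.
- **Other objects:** the long chisel and the tape roll look unchanged in the top view. The short chisel's red butt moved less than 0.1 pixel; the other differences in that patch are probably the arm and its shadow.

**Where the checks disagreed:**
- **Force readings:** these were noisy by about 1 N, and the push climbed more slowly than the 1 N/mm stated. It reached about 9.5 N, plus about 2 N equivalent from the tool's twist, so roughly 4 to 6 N over free running.
- **Jaw springback:** when I let go, the jaw eased back 0.4 mm. That fits the wheel giving way to about the 28 N it can hold. It also suggests the peak was nearer 38 N, or about 7 N over, which is still below the 9 N that crushes the tray.
- **Final clamping:** judging by how far the jaw's plate is pressed in, the clamp now holds between 20 and 28 N, against the 25 N asked for.
- **Handle:** it swung back idly by about 14 degrees on release. This did not move the jaw beyond that easing back.

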